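Finish the paint rack in order of height

ROBOT

A 7-joint arm with a two-finger parallel gripper is mounted at the origin on a cart in front of the work surface, level with it; the furniture and walls round the work are solid. World frame = base frame: x ahead of the robot, y to its left, z up, the work surface at z = 0. Lengths are in m, angles in rad, forces in N, time in s.
With the tool pointing down it reaches from about 0.4 to 0.85 m from the base axis. Payload 10.4 kg.
Tool frame: the origin (TCP) lies midway between the tips of the shut fingers; the grasp point (between the pads) lies 19 mm behind it; z points along the fingers, y is the line along which they close (so a half turn about z gives the same grasp; the last joint's range is limited). The gripper opens to 87 mm and grips with 3 to 60 N. Pads are 19 mm wide; open, the fingers measure 117 mm over their backs; the gripper's body (75 mm by 190 mm) begins 51 mm behind the grasp point.
Start: joints at [-0.023, 0.332, -0.065, 1.46, 0.022, 1.35, -0.088], TCP at [0.625, 0, 0.223] pointing down, gripper open.
Joint ranges: [-2.6, 2.6], [-0.5, 2.12], [-1.47, 1.34], [0.16, 2.42], [-1.27, 4.41], [0.06, 2.06], [-2.6, 2.6]. Speed limits (rad/s): [2.22, 2.22, 2.79, 2.79, 3.14, 3.14, 3.14].

INTERFACE

Orientations are given as a rotation vector (axis times angle).
In Python, from workcell import get_obs, cams, job gives the robot as it stands.
- The arm moves only by the tool arm_command, never from a script. Its argument "targets" is a list of rows, each an object with "gripper": the closure, from -1 (fully open) to 1 (shut), so that 0 is half open; "offset": the shift along the tool's x, y, z in m, a list of three; "rot": the turn, a rotation vector about the tool's x, y, z in rad, a list of three. A call has 1 to 20 rows; each row is the pose to reach, as a shift and turn from the pose commanded when the call began, along the tool's axes at that moment; what a row does not reach only later rows make up. A row lasts 1/10 s, in which the tool goes at most 50 mm and 8.59 degrees, less where a joint would pass 70% of its speed; a pose out of reach is approached as far as the arm can. A call with a gripper value outside its range is refused whole. The fingers move at their own pace and stop on an object; "force" is the grip in N (left out, the last holds). Time passes only in rows, so rows that repeat a pose let the fingers close. It gives the time, the measured TCP pose, the force, the opening and the grip force at its end, in the units of the state.
- get_obs(): the state, without advancing time (a new reading comes with each control period).
- cams.camera(name): name is "scene" or "side" or "wrist"; returns the picture (420x560x3 uint8, red, green, blue); there is no depth.
- cams.camera_params(name): a dict with "intrinsics" (3x3 intrinsics, pixels), "rvec" (rotation vector, rad) and "tvec" (3), from world to camera coordinates, as OpenCV has them. Camera axes: x right, y down, z forward; pixel columns grow to the right and rows downward; lengths in m; the calibration is good to about 2 mm. A picture is of the moment at which its call begins: read the wrist's pose just before it. camera_params takes no time and is no camera call; for the wrist camera it gives the pose at the moment of the call.
- job.sign_off(): hands the job in; it is judged then, once.
Trained networks look in the newest picture that a camera, given by its name, has taken for a name from the list of things; names that differ only in an ending like _2 or _b are one class to them, and where a whole thing is asked for, a point or a joint stands for the part that bears it (a point fixed in the world has none). Each returns a list of dicts, best first, with "conf" (0 to 1); they miss things now and then, are a little off and sometimes report something else, mostly with a low value. They report only what shows in the picture. A call takes as long as a camera call. They do not tell look-alikes from the thing itself.
- cams.trace(camera, query): "pixels" (420x560 bool, what is visible of it) and "rect" ([centre column, centre row, width, height] in pixels, round what is visible of it).
- cams.spot_point(camera, query): "pixel" ([column, row] in pixels: a listed point, or the origin of a listed thing).
The state is a dict: "time": time; "q": joint angles; "joint_vel": joint speeds; "tau": joint torques, N m; "position": TCP position; "orientation": TCP orientation; "ft_force": force on the tool from outside, world axes, zero at the start; "moment": the same for the moment, N m; "opening": opening from 0.0 (shut) to 1.0 (fully open); "grip_force": force on a finger pad.
Only numpy, scipy, OpenCV 4.12 (cv2) and the standard library are available. Lean on these libraries where they do the work, as an engineer would, in place of code of your own. Each camera call takes 0.05 s, during which the arm holds its last target. There are 200 camera calls.

TASK

In the plywood paint rack the tallest bottle and the lowest pot already stand in the two end holes. Put the four paints left out along the front of the desk (the white bottle with the black cap, the two dropper bottles and the ochre pot with the cream lid) into the four holes between, one in each, standing upright on the bottom, so that the row steps down in height from the tall end to the low end and every cap can be seen and reached. Leave the tall bottle, the low pot and the grey putty rock, which is still drying, where they are.

Things in the scene. Friction and masses are not known exactly. Their poses are not given: they have to be found in the camera images.
- rack: Plywood paint rack fixed to the desk, 70 x 364 x 40 mm over its end cheeks. Origin under its centre at desk height; long side along its own y, roughly across in front of the robot. Six 50 mm round holes on the line x = 0 at y = -142.5, -85.5, -28.5, 28.5, 85.5, 142.5 mm. Holed board's top 29 mm, floor that carries the paints 18 mm above the desk. End holes are taken, inner four empty.
- tall_bottle: Brown craft paint bottle with a white cap, 37 mm diameter, 113 mm tall, loose, already standing in one end hole of the rack: the tall end of the row. Origin at the centre of its underside, z up.
- white_bottle: White paint bottle with a black screw cap, to be moved. 104 mm tall: round body of 33 mm diameter up to 82 mm, cap of 27 mm diameter above. Origin at the centre of its underside, z up. About 0.1 kg.
- brown_dropper: Dropper bottle with a dark red-brown body, pale label and white nozzle cap, to be moved. 81 mm tall: round body of 26 mm diameter up to about 55 mm, narrower cap (about 20 mm) above. Origin at the centre of its underside, z up. About 0.03 kg.
- pale_dropper: Dropper bottle with a pale body and a black ribbed cap, to be moved. 74 mm tall: round body of 25 mm diameter up to 52 mm, cap of 20 mm diameter above. Origin at the centre of its underside, z up. About 0.03 kg.
- big_pot: Squat ochre paint pot with cream domed lid, to be moved. 46 mm tall: waist 34 mm diameter, lid 36 mm diameter from 35 to 46 mm; a tab juts out under the lid along its -x. Origin at the underside, z up; the pot's axis is at its own x = +2 mm. In its hole the lowest 11 mm stand below the board's top, where fingers have no room: take it high, across the lid, off the tab.
- low_pot: Squat green paint pot, 36 mm diameter, 38 mm tall, loose, already standing in the other end hole of the rack: the low end of the row. Origin at the underside, z up.
- rock: Grey putty rock on a narrower stub, 43 x 53 x 49 mm, loose, standing on the desk between two of the four paints; still drying, to be left alone. Origin at the underside, z up.
There are look-alikes about, which are no part of the job. Leave any purple look-alike of the white_bottle alone.

How it is judged:
At the end, for the whole second after the job is handed in: All six paints stand upright (within 0.15 rad) on the floor of their holes, within 14 mm of the hole's centre, in order of height 113, 104, 81, 74, 46, 38 mm from the end where the tall bottle stood; all at rest, the rock within 15 mm of where it stood (x of tall_bottle in the frame of rack between -0.014 and 0.014 m and height (world z) of tall_bottle between 0.015 and 0.021 m and angle between each of tall_bottle, white_bottle, brown_dropper, pale_dropper, big_pot, low_pot's own z axis and vertical below 0.15 rad and linear speed of each of tall_bottle, white_bottle, brown_dropper, pale_dropper, big_pot, low_pot, rock below 0.02 m/s and x of white_bottle in the frame of rack between -0.014 and 0.014 m and height (world z) of white_bottle between 0.015 and 0.021 m and x of brown_dropper in the frame of rack between -0.014 and 0.014 m and height (world z) of brown_dropper between 0.015 and 0.021 m and x of pale_dropper in the frame of rack between -0.014 and 0.014 m and height (world z) of pale_dropper between 0.015 and 0.021 m and x of big_pot in the frame of rack between -0.014 and 0.014 m and height (world z) of big_pot between 0.015 and 0.021 m and x of low_pot in the frame of rack between -0.014 and 0.014 m and height (world z) of low_pot between 0.015 and 0.021 m and ((y of tall_bottle in the frame of rack between 0.1285 and 0.1565 m and y of white_bottle in the frame of rack between 0.0715 and 0.0995 m and y of brown_dropper in the frame of rack between 0.0145 and 0.0425 m and y of pale_dropper in the frame of rack between -0.0425 and -0.0145 m and y of big_pot in the frame of rack between -0.0995 and -0.0715 m and y of low_pot in the frame of rack between -0.1565 and -0.1285 m) or (y of tall_bottle in the frame of rack between -0.1565 and -0.1285 m and y of white_bottle in the frame of rack between -0.0995 and -0.0715 m and y of brown_dropper in the frame of rack between -0.0425 and -0.0145 m and y of pale_dropper in the frame of rack between 0.0145 and 0.0425 m and y of big_pot in the frame of rack between 0.0715 and 0.0995 m and y of low_pot in the frame of rack between 0.1285 and 0.1565 m)) and distance of rock from where it was at the start of the episode below 0.015 m); the robot touches nothing.
It fails at once if the tall bottle knocked out of its place in the end hole (distance of tall_bottle from where it was at the start of the episode above 0.02 m or angle between tall_bottle's own z axis and vertical above 0.5 rad).
It fails at once if the low pot knocked out of its place in the end hole (distance of low_pot from where it was at the start of the episode above 0.02 m or angle between low_pot's own z axis and vertical above 0.5 rad).
It fails at once if the drying rock moved by more than 15 mm or knocked over (distance of rock from where it was at the start of the episode above 0.015 m or angle between rock's own z axis and vertical above 0.5 rad).
It also fails if it takes over 99 s, if anything falls off the work surface, if the arm or the gripper's body presses on something with over 40 N, if the wrist force passes 120 N, or if a joint passes its speed limit or range.

## Working session

There is one attempt and no reset: what is moved stays moved. The work goes in short steps, Python scripts to look and compute and a tool call to move; the robot and the scene stay as the last step left them, time stands still between calls to the robot, and variables do not carry over. Pictures are saved under pics/ and viewed, at most 14 in all, crops included, and the job is handed in when it is done.

Besides the shell and the picture viewer there is one more tool, called after "Emit:" as name(argument=value, ...) on one line, values as JSON. arm_command: Moves the arm, as the interface text tells. Its arguments: {"type":"object","properties":{"targets":{"type":"array","items":{"type":"object","properties":{"gripper":{"type":"number"},"offset":{"type":"array","items":{"type":"number"}},"rot":{"type":"array","items":{"type":"number"}}}}},"force":{"type":"number"}},"required":["targets"]}

```bash
mkdir -p pics && python3 - <<'E'
from workcell import get_obs,cams,job
import cv2,numpy as np
o=get_obs();print({k:np.round(v,3).tolist() for k,v in o.items()})
for n in ["scene","side"]:
    cv2.imwrite(f"pics/{n}0.png",cams.camera(n)[:,:,::-1])
    p=cams.camera_params(n);R=cv2.Rodrigues(np.array(p["rvec"]))[0];print(n,np.round(-R.T@np.array(p["tvec"]).ravel(),3),np.round(R[2],2))
    for q in ["rack","tall_bottle","white_bottle","brown_dropper","pale_dropper","big_pot","low_pot","rock"]:
        print(q,[(np.round(d["rect"]).astype(int).tolist(),round(d["conf"],2)) for d in cams.trace(n,q)[:3]],[(np.round(d["pixel"]).astype(int).tolist(),round(d["conf"],2)) for d in cams.spot_point(n,q)[:3]])
E
```

```text
{'time': 0.0, 'q': [-0.023, 0.333, -0.065, 1.461, 0.022, 1.35, -0.089], 'joint_vel': [-0.001, 0.001, 0.0, -0.001, 0.001, -0.0, -0.001], 'tau': [-0.0, -62.325, 0.024, -38.989, -0.061, 0.04, 0.0], 'position': [0.625, 0.0, 0.222], 'orientation': [-2.221, -2.221, 0.002], 'ft_force': [-1.071, -0.558, 0.16], 'moment': [0.032, 0.02, 0.027], 'grip_force': 0.0, 'opening': 1.001}
scene [ 0.059 -0.436  0.635] [ 0.48  0.62 -0.63]
rack [([346, 224, 159, 103], 0.78)] [([340, 227], 0.78)]
tall_bottle [([401, 227, 26, 54], 0.66), ([347, 225, 156, 104], 0.37)] [([397, 251], 0.79)]
white_bottle [([276, 230, 15, 50], 0.84), ([234, 142, 14, 48], 0.59)] [([275, 249], 0.92), ([236, 156], 0.91)]
brown_dropper [([232, 214, 13, 36], 0.76)] [([233, 229], 0.58)]
pale_dropper [([328, 324, 17, 34], 0.83), ([275, 231, 17, 52], 0.6)] [([327, 334], 0.73)]
big_pot [([210, 196, 21, 23], 0.81)] [([208, 204], 0.6)]
low_pot [([288, 186, 15, 18], 0.57)] [([286, 190], 0.83)]
rock [([310, 279, 24, 27], 0.58), ([347, 224, 163, 103], 0.5)] [([307, 287], 0.83)]
side [0.766 0.427 0.803] [-0.28 -0.37 -0.88]
rack [([235, 218, 131, 115], 0.97)] [([232, 218], 0.95), ([355, 249], 0.4)]
tall_bottle [([190, 160, 27, 40], 0.9), ([277, 252, 15, 17], 0.59)] [([188, 176], 0.74)]
white_bottle [([342, 333, 26, 24], 0.97), ([292, 175, 16, 33], 0.78)] [([336, 340], 0.96), ([290, 188], 0.69)]
brown_dropper [([332, 207, 19, 27], 0.65)] [([328, 213], 0.77)]
pale_dropper [([256, 115, 14, 22], 0.73)] [([253, 124], 0.62)]
big_pot [([361, 243, 17, 22], 0.64)] [([356, 247], 0.88)]
low_pot [([278, 252, 14, 20], 0.76)] [([279, 253], 0.71)]
rock [([268, 144, 21, 23], 0.79)] [([267, 150], 0.58), ([357, 246], 0.49)]
```

View pictures.

View pics/scene0.png

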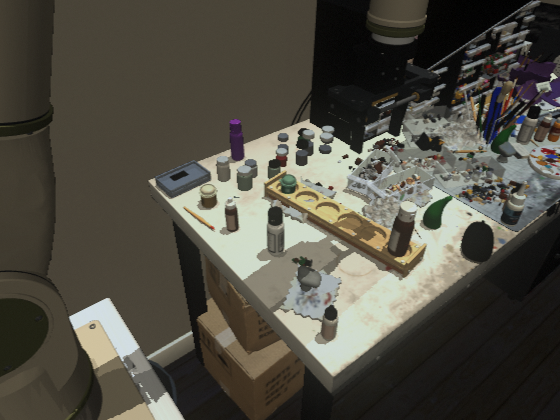

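View pics/side0.png

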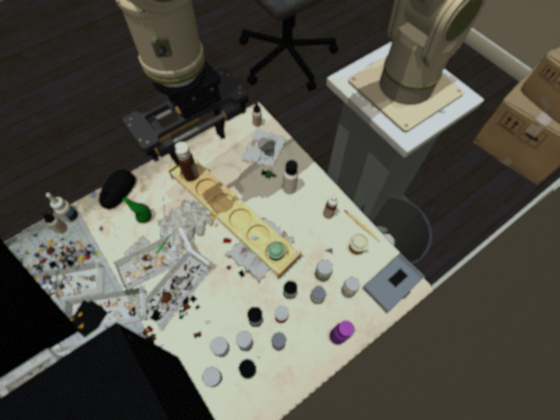

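Candidates: white bottle (276,230) vs the purple look-alike (235,140) – I choose the white one. Brown dropper is at (232,214) and pale at (329,322), against the shelf droppers at (515,200). Ochre pot is at (209,195), against the grey pots at (223,168) and (245,177).

```bash
cat > h.py <<'E'
from workcell import get_obs,cams,job
import cv2,numpy as np
from scipy.optimize import least_squares
P={"tall_bottle":[(18.5,0),(18.5,75),(14,113)],"white_bottle":[(16.5,0),(16.5,82),(13.5,82),(13.5,104)],"brown_dropper":[(13,0),(13,55),(10,55),(8,81)],
"pale_dropper":[(12.5,0),(12.5,52),(10,52),(10,74)],"big_pot":[(17,0),(17,35),(18,35),(17,43),(10,46)],"low_pot":[(18,0),(18,38)],"rock":[(24,20),(20,49)]}
T=np.linspace(0,2*np.pi,24,endpoint=False)
def cyl(n,x,y,z0):
    return np.array([[x+r*np.cos(t)/1e3,y+r*np.sin(t)/1e3,z0+h/1e3] for r,h in P[n] for t in T])
def proj(p,pts): return cv2.projectPoints(np.asarray(pts,float),np.array(p["rvec"],float),np.array(p["tvec"],float),np.array(p["intrinsics"],float),None)[0][:,0]
def bb(uv): a,b=uv.min(0),uv.max(0); return np.r_[a,b]
def r2b(r): c,d,w,h=r; return np.array([c-w/2,d-h/2,c+w/2,d+h/2])
def ray(p,uv,z):
    R=cv2.Rodrigues(np.array(p["rvec"],float))[0];K=np.array(p["intrinsics"],float);C=-R.T@np.array(p["tvec"],float).ravel()
    d=R.T@np.linalg.inv(K)@np.array([uv[0],uv[1],1.]);return C+d*(z-C[2])/d[2]
def rackpts(x,y,a,ys=None):
    c,s=np.cos(a),np.sin(a)
    L=[(sx*.035,sy*.182,z) for sx in(-1,1) for sy in(-1,1) for z in(0,.04)] if ys is None else [(0,v,.029) for v in ys]
    return np.array([[x+c*u-s*v,y+s*u+c*v,z] for u,v,z in L])
E
python3 - <<'E'
from h import *
px={"tall_bottle":((402,228),(186,162)),"white_bottle":((276,230),(290,177)),"brown_dropper":((232,214),(331,207)),"pale_dropper":((329,322),(257,116)),"big_pot":((209,195),(359,243)),"low_pot":((288,185),(277,250)),"rock":((308,275),(267,146))}
prm=[cams.camera_params(n) for n in("scene","side")]
for n in px:
    B=[]
    for i,c in enumerate(("scene","side")):
        t=[d for d in cams.trace(c,n) if np.hypot(*(np.array(d["rect"][:2])-px[n][i]))<12]
        B.append(r2b(t[0]["rect"]) if t else None)
    z0=.018 if n in("tall_bottle","low_pot") else 0
    g=ray(prm[1],px[n][1],.05)[:2]
    f=lambda v:np.concatenate([bb(proj(prm[i],cyl(n,v[0],v[1],z0)))-B[i] for i in(0,1) if B[i] is not None])
    s=least_squares(f,g,loss="soft_l1");print(n,np.round(s.x,4),np.round(s.fun,1))
B=[r2b(cams.trace(c,"rack")[0]["rect"]) for c in("scene","side")]
for a0 in(-.4,0,.4):
    s=least_squares(lambda v:np.concatenate([bb(proj(prm[i],rackpts(*v)))-B[i] for i in(0,1)]),[.6,0,a0]);print("rack",np.round(s.x,4),np.round(s.fun,1))
p=cams.camera_params("wrist");R=cv2.Rodrigues(np.array(p["rvec"]))[0];print(np.round(-R.T@np.array(p["tvec"]).ravel(),3),np.round(R,2),p["intrinsics"])
cv2.imwrite("pics/w0.png",cams.camera("wrist")[:,:,::-1]);print(get_obs()["time"])
E
```

```text
tall_bottle [ 0.6275 -0.0882] [-3.2  1.6 -0.   4.4 -0.3  0.8 -2.8  1.2]
white_bottle [0.4551 0.071 ] [-2.4  0.4  0.3  0.7 -0.4  0.  -0.5  2.3]
brown_dropper [0.4259 0.1788] [-1.3 -1.5 -0.2 -0.3 -0.1  0.1 -4.7 -1.4]
pale_dropper [ 0.4031 -0.1382] [-0.5 -6.1  0.9  0.3  3.4 -3.9 -0.7 -0. ]
big_pot [0.4282 0.2799] [-1.2 -0.5 -4.8  0.7 -3.4  0.  -1.1  0.5]
low_pot [0.5856 0.1928] [-1.1 -5.6  0.5 -0.7 -2.8 -2.9  1.   0. ]
rock [ 0.4393 -0.049 ] [-2.9 -1.3 -0.1  1.7 -0.6  0.8 -2.5 -0.7]
rack [0.6095 0.0527 0.1935] [-3.8 -3.6  1.8 -0.2 -4.7 -7.8  2.7  3.7]
rack [0.6095 0.0527 0.1935] [-3.8 -3.6  1.8 -0.2 -4.7 -7.8  2.7  3.7]
rack [0.6095 0.0527 0.1935] [-3.8 -3.6  1.8 -0.2 -4.7 -7.8  2.7  3.7]
[0.626 0.072 0.385] [[ 1.   -0.    0.  ]
 [-0.   -0.97  0.26]
 [-0.   -0.26 -0.97]] [[291.00812425   0.         276.99503986]
 [  0.         291.00812425 209.29783453]
 [  0.           0.           1.        ]]
2.55
```

View pics/w0.png

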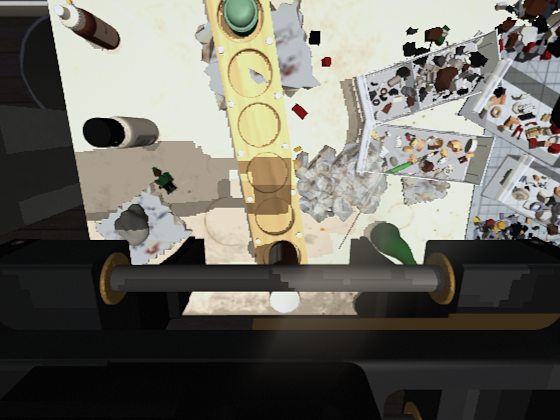

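The wrist view shows the four empty holes at about (250,72), (260,123), (268,173) and (275,215), and the low pot at (240,12). White bottle is at (120,132), brown dropper at (90,25) and rock at (132,222). The gripper closes along world x, across the row.

```bash
python3 - <<'E'
from h import *
p=cams.camera_params("wrist")
px=[(250,72),(259.5,123.5),(268,173),(275,215)]
ys=[.0855,.0285,-.0285,-.0855]
s=least_squares(lambda v:(proj(p,rackpts(*v,ys))-px).ravel(),[.609,.052,.15]);print(np.round(s.x,4),np.round(s.fun,1))
print(np.round(rackpts(*s.x,[.1425]+ys+[-.1425]),4))
for n in("white_bottle","brown_dropper","rock"):
    for d in cams.trace("wrist",n)[:2]:
        b=r2b(d["rect"]);t=least_squares(lambda v:bb(proj(p,cyl(n,*v,0)))-b,[.44,.1]);print(n,d["conf"],np.round(d["rect"]),np.round(t.x,4),np.round(t.fun,1))
E
```

```text
[0.61   0.0516 0.1637] [ 0.2 -0.1 -0.2  0.5 -0.3 -1.2  0.3  0.8]
[[ 0.5868  0.1922  0.029 ]
 [ 0.5961  0.1359  0.029 ]
 [ 0.6053  0.0797  0.029 ]
 [ 0.6146  0.0235  0.029 ]
 [ 0.6239 -0.0328  0.029 ]
 [ 0.6332 -0.089   0.029 ]]
white_bottle 0.84 [122. 133.  73.  32.] [0.4596 0.0701] [-1.  -1.1  1.3  1.2]
white_bottle 0.61 [282. 277.  28.  71.] [ 0.6324 -0.103 ] [-0.3  5.4  0.3 -4.4]
brown_dropper 0.89 [87. 28. 65. 45.] [0.4287 0.1754] [-1.6 -1.3  2.   1.9]
rock 0.78 [132. 225.  30.  43.] [ 0.4414 -0.0443] [-7.6  1.7  8.2 -1.4]
rock 0.52 [284. 275.  28.  72.] [ 0.6355 -0.1148] [ -3.7  15.8   3.7 -15.6]
```

Emit:
arm_command(targets=[{"gripper":-1,"offset":[0.24,-0.195,0],"rot":[0,0,0]},{"gripper":-1,"offset":[0.24,-0.195,0],"rot":[0,0,0]},{"gripper":-1,"offset":[0.24,-0.195,0],"rot":[0,0,0]},{"gripper":-1,"offset":[0.24,-0.195,0],"rot":[0,0,0]},{"gripper":-1,"offset":[0.24,-0.195,0],"rot":[0,0,0]},{"gripper":-1,"offset":[0.24,-0.195,0],"rot":[0,0,0]},{"gripper":-1,"offset":[0.24,-0.195,0],"rot":[0,0,0]},{"gripper":-1,"offset":[0.24,-0.195,0],"rot":[0,0,0]},{"gripper":-1,"offset":[0.24,-0.195,0],"rot":[0,0,0]},{"gripper":-1,"offset":[0.24,-0.195,0],"rot":[0,0,0]},{"gripper":-1,"offset":[0.24,-0.195,0],"rot":[0,0,0]}])

```text
time: 3.8
position: [0.4309, 0.2388, 0.2224]
orientation: [2.224, 2.219, -0.0]
ft_force: [-1.0, 0.4, 0.1]
opening: 0.999
grip_force: 0.0
```

```bash
python3 - <<'E'
from h import *
o=get_obs();print(o["time"],o["position"],o["orientation"])
p=cams.camera_params("wrist");im=cams.camera("wrist")
for n in("big_pot","brown_dropper","white_bottle"):
    for d in cams.trace("wrist",n)[:3]:
        b=r2b(d["rect"]);t=least_squares(lambda v:bb(proj(p,cyl(n,*v,0)))-b,[.43,.2]);print(n,d["conf"],np.round(d["rect"]),np.round(t.x,4),np.round(t.fun,1))
u=proj(p,[[.428,.28,.03]])[0].astype(int);print(u)
cv2.imwrite("pics/w1.png",cv2.resize(im[max(u[1]-100,0):u[1]+100,max(u[0]-130,0):u[0]+130,::-1],None,fx=3,fy=3))
E
```

```text
3.8 [0.43088388 0.23880001 0.2224074 ] [ 2.22415659e+00  2.21869277e+00 -3.86539739e-04]
big_pot 0.63 [277. 155.  32.  33.] [0.4324 0.2824] [ 0.7  0.9 -0.7 -0.9]
brown_dropper 0.88 [274. 241.  18.  34.] [0.4285 0.1772] [-1.9 -2.7  1.9  2.3]
white_bottle 0.98 [298. 306.  22.  24.] [0.4574 0.097 ] [ -3.8 -22.9   3.1  19.3]
white_bottle 0.61 [436.  38.  80.  64.] [0.5897 0.3976] [-1.7  0.1  1.2  0. ]
[273 157]
```

View pics/w1.png

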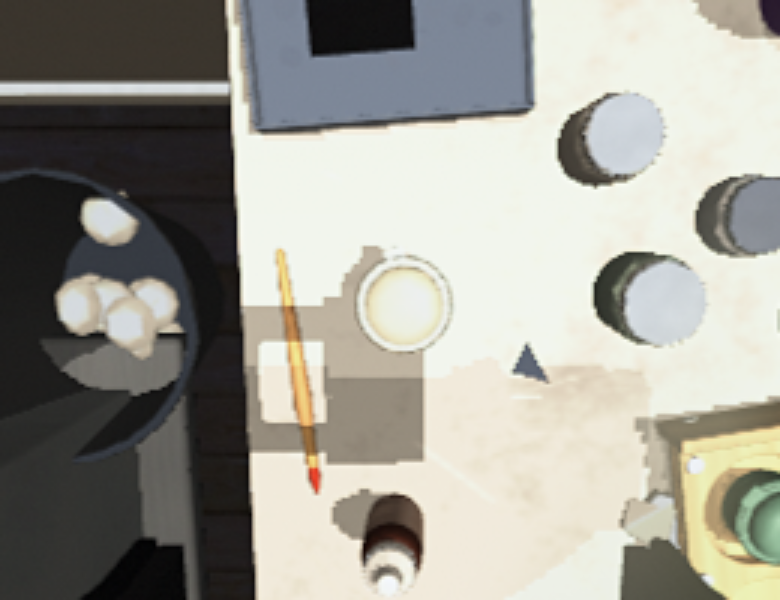

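The crop shows the cream lid at (403,303) with its tab up toward +y at (383,250), so closing along x clears it. I take the pot first.

Emit:
arm_command(force=15, targets=[{"gripper":-0.3,"offset":[0.043,0.001,0.04],"rot":[0,0,0]},{"gripper":-0.3,"offset":[0.043,0.001,0.08],"rot":[0,0,0]},{"gripper":-0.3,"offset":[0.043,0.001,0.11],"rot":[0,0,0]},{"gripper":-0.3,"offset":[0.043,0.001,0.13],"rot":[0,0,0]},{"gripper":-0.3,"offset":[0.043,0.001,0.15],"rot":[0,0,0]},{"gripper":-0.3,"offset":[0.043,0.001,0.17],"rot":[0,0,0]},{"gripper":-0.3,"offset":[0.043,0.001,0.185],"rot":[0,0,0]},{"gripper":-0.3,"offset":[0.043,0.001,0.195],"rot":[0,0,0]},{"gripper":-0.3,"offset":[0.043,0.001,0.201],"rot":[0,0,0]},{"gripper":-0.3,"offset":[0.043,0.001,0.201],"rot":[0,0,0]},{"gripper":0.6,"offset":[0.043,0.001,0.201],"rot":[0,0,0]},{"gripper":0.6,"offset":[0.043,0.001,0.201],"rot":[0,0,0]},{"gripper":0.6,"offset":[0.043,0.001,0.201],"rot":[0,0,0]},{"gripper":0.6,"offset":[0.043,0.001,0.201],"rot":[0,0,0]},{"gripper":0.6,"offset":[0.043,0.001,0.201],"rot":[0,0,0]}])

```text
time: 5.5
position: [0.4313, 0.2832, 0.022]
orientation: [2.221, 2.221, 0.001]
ft_force: [0.0, -1.0, 4.5]
opening: 0.398
grip_force: 15.0
```

Emit:
arm_command(targets=[{"gripper":0.6,"offset":[0,0,-0.02],"rot":[0,0,0]},{"gripper":0.6,"offset":[0,0,-0.055],"rot":[0,0,0]},{"gripper":0.6,"offset":[0,0,-0.09],"rot":[0,0,0]},{"gripper":0.6,"offset":[-0.02,0.02,-0.12],"rot":[0,0,0]},{"gripper":0.6,"offset":[-0.05,0.05,-0.12],"rot":[0,0,0]},{"gripper":0.6,"offset":[-0.08,0.08,-0.12],"rot":[0,0,0]},{"gripper":0.6,"offset":[-0.11,0.115,-0.12],"rot":[0,0,0]},{"gripper":0.6,"offset":[-0.135,0.15,-0.12],"rot":[0,0,0]},{"gripper":0.6,"offset":[-0.147,0.165,-0.12],"rot":[0,0,0]},{"gripper":0.6,"offset":[-0.147,0.165,-0.12],"rot":[0,0,0]},{"gripper":0.6,"offset":[-0.147,0.165,-0.1],"rot":[0,0,0]},{"gripper":0.6,"offset":[-0.147,0.165,-0.07],"rot":[0,0,0]},{"gripper":0.6,"offset":[-0.147,0.165,-0.05],"rot":[0,0,0]},{"gripper":0.6,"offset":[-0.147,0.165,-0.04],"rot":[0,0,0]},{"gripper":0.6,"offset":[-0.147,0.165,-0.035],"rot":[0,0,0]},{"gripper":0.6,"offset":[-0.147,0.165,-0.035],"rot":[0,0,0]}])

```text
time: 7.1
position: [0.5959, 0.1365, 0.0567]
orientation: [-2.221, -2.222, -0.0]
ft_force: [0.1, -0.5, 0.2]
opening: 0.397
grip_force: 15.0
```

```bash
python3 - <<'E'
from h import *
o=get_obs();print(o["time"],o["position"],o["opening"],o["grip_force"])
for c in("side","wrist"):cv2.imwrite(f"pics/{c}2.png",cams.camera(c)[:,:,::-1])
a=cv2.imread("pics/side2.png")[130:300,150:400];b=cv2.imread("pics/wrist2.png")
cv2.imwrite("pics/c2.png",np.vstack([cv2.resize(a,(420,286)),cv2.resize(b,(420,314))]))
E
```

```text
7.1 [0.59586294 0.13645497 0.05670922] 0.3967189518709759 14.999988034833223
```

View pics/c2.png

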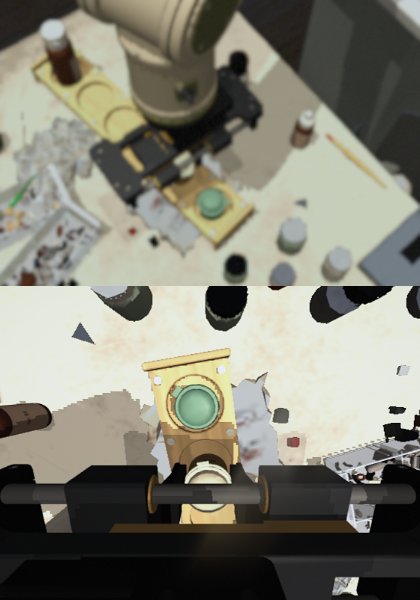

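Emit:
arm_command(targets=[{"gripper":0.6,"offset":[0,0,0.006],"rot":[0,0,0]},{"gripper":0.6,"offset":[0,0,0.012],"rot":[0,0,0]},{"gripper":0.6,"offset":[0,0,0.0165],"rot":[0,0,0]},{"gripper":0.6,"offset":[0,0,0.0165],"rot":[0,0,0]},{"gripper":-0.3,"offset":[0,0,0.0165],"rot":[0,0,0]},{"gripper":-0.3,"offset":[0,0,0.0165],"rot":[0,0,0]},{"gripper":-0.3,"offset":[0,0,0.0165],"rot":[0,0,0]},{"gripper":-0.3,"offset":[0,0,0.0165],"rot":[0,0,0]},{"gripper":-0.3,"offset":[0,0,-0.01],"rot":[0,0,0]},{"gripper":-0.3,"offset":[0,0,-0.05],"rot":[0,0,0]},{"gripper":-0.3,"offset":[0,0,-0.1],"rot":[0,0,0]},{"gripper":-0.3,"offset":[0,0,-0.15],"rot":[0,0,0]}])

```text
time: 8.4
position: [0.5956, 0.1359, 0.2082]
orientation: [-2.221, -2.221, 0.001]
ft_force: [0.9, -0.0, -0.4]
opening: 0.654
grip_force: 0.0
```

Emit:
arm_command(targets=[{"gripper":-0.3,"offset":[-0.306,-0.186,-0.02],"rot":[0,0,0]},{"gripper":-0.3,"offset":[-0.306,-0.186,-0.02],"rot":[0,0,0]},{"gripper":-0.3,"offset":[-0.306,-0.186,-0.02],"rot":[0,0,0]},{"gripper":-0.3,"offset":[-0.306,-0.186,-0.02],"rot":[0,0,0]},{"gripper":-0.3,"offset":[-0.306,-0.186,-0.02],"rot":[0,0,0]},{"gripper":-0.3,"offset":[-0.306,-0.186,-0.02],"rot":[0,0,0]},{"gripper":-0.3,"offset":[-0.306,-0.186,-0.02],"rot":[0,0,0]},{"gripper":-0.3,"offset":[-0.306,-0.186,-0.02],"rot":[0,0,0]},{"gripper":-0.3,"offset":[-0.306,-0.186,-0.02],"rot":[0,0,0]},{"gripper":-0.3,"offset":[-0.306,-0.186,-0.02],"rot":[0,0,0]},{"gripper":-0.3,"offset":[-0.306,-0.186,-0.02],"rot":[0,0,0]}])

```text
time: 9.5
position: [0.4108, -0.1684, 0.2264]
orientation: [-2.218, -2.224, -0.0]
ft_force: [-0.1, 0.6, -0.3]
opening: 0.647
grip_force: 0.0
```

```bash
python3 - <<'E'
from h import *
o=get_obs();print(o["time"],o["position"])
p=cams.camera_params("wrist");im=cams.camera("wrist")
for n in("pale_dropper","rock","white_bottle"):
    for d in cams.trace("wrist",n)[:3]:
        b=r2b(d["rect"]);t=least_squares(lambda v:bb(proj(p,cyl(n,*v,0)))-b,[.41,-.1]);print(n,d["conf"],np.round(d["rect"]),np.round(t.x,4),np.round(t.fun,1))
a=cams.camera("side")
p=cams.camera_params("side")
print("pot",[(np.round(d["rect"]),bb(proj(p,cyl("big_pot",.596,.1365,.018)))) for d in cams.trace("side","big_pot")[:2]])
cv2.imwrite("pics/c3.png",np.vstack([cv2.resize(a[130:300,150:400,::-1],(420,286)),cv2.resize(im[:,:,::-1],(420,314))]))
E
```

```text
9.5 [ 0.41084464 -0.16843367  0.22639015]
pale_dropper 0.55 [272. 168.  18.  20.] [ 0.4062 -0.1388] [-1.6 -3.3  1.6  2.8]
rock 0.63 [304.  85.  33.  53.] [ 0.443  -0.0456] [-4.1  3.6  3.7 -4.1]
pot [(array([260., 231.,  20.,  20.]), array([248.29095741, 221.82181432, 265.26782957, 244.36934667]))]
```

View pics/c3.png

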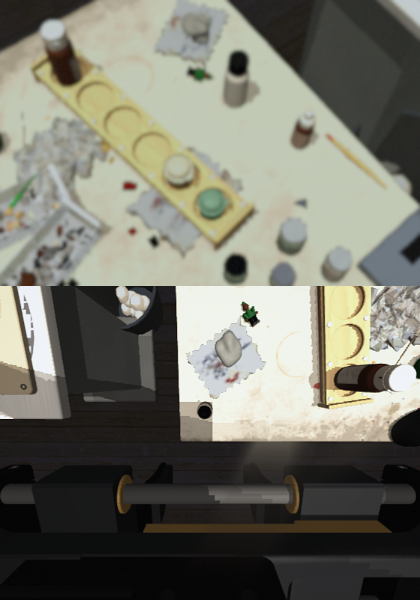

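Pot stands in its hole next to the low pot. The wrist view shows the pale dropper at about (272,167) full-frame, clear of the rock at (304,85).

Emit:
arm_command(force=12, targets=[{"gripper":-0.3,"offset":[0.031,-0.005,0.04],"rot":[0,0,0]},{"gripper":-0.3,"offset":[0.031,-0.005,0.08],"rot":[0,0,0]},{"gripper":-0.3,"offset":[0.031,-0.005,0.11],"rot":[0,0,0]},{"gripper":-0.3,"offset":[0.031,-0.005,0.13],"rot":[0,0,0]},{"gripper":-0.3,"offset":[0.031,-0.005,0.15],"rot":[0,0,0]},{"gripper":-0.3,"offset":[0.031,-0.005,0.17],"rot":[0,0,0]},{"gripper":-0.3,"offset":[0.031,-0.005,0.19],"rot":[0,0,0]},{"gripper":-0.3,"offset":[0.031,-0.005,0.2],"rot":[0,0,0]},{"gripper":-0.3,"offset":[0.031,-0.005,0.206],"rot":[0,0,0]},{"gripper":-0.3,"offset":[0.031,-0.005,0.206],"rot":[0,0,0]},{"gripper":0.8,"offset":[0.031,-0.005,0.206],"rot":[0,0,0]},{"gripper":0.8,"offset":[0.031,-0.005,0.206],"rot":[0,0,0]},{"gripper":0.8,"offset":[0.031,-0.005,0.206],"rot":[0,0,0]},{"gripper":0.8,"offset":[0.031,-0.005,0.206],"rot":[0,0,0]},{"gripper":0.8,"offset":[0.031,-0.005,0.206],"rot":[0,0,0]},{"gripper":0.8,"offset":[0.031,-0.005,0.206],"rot":[0,0,0]}])

```text
time: 11.4
position: [0.4052, -0.139, 0.0207]
orientation: [2.221, 2.221, 0.0]
ft_force: [0.2, -0.4, 2.1]
opening: 0.278
grip_force: 12.0
```

Emit:
arm_command(targets=[{"gripper":0.8,"offset":[0,0,-0.02],"rot":[0,0,0]},{"gripper":0.8,"offset":[0,0,-0.055],"rot":[0,0,0]},{"gripper":0.8,"offset":[0,0,-0.09],"rot":[0,0,0]},{"gripper":0.8,"offset":[0.02,0.018,-0.12],"rot":[0,0,0]},{"gripper":0.8,"offset":[0.05,0.046,-0.12],"rot":[0,0,0]},{"gripper":0.8,"offset":[0.083,0.076,-0.12],"rot":[0,0,0]},{"gripper":0.8,"offset":[0.116,0.106,-0.12],"rot":[0,0,0]},{"gripper":0.8,"offset":[0.15,0.137,-0.12],"rot":[0,0,0]},{"gripper":0.8,"offset":[0.18,0.165,-0.12],"rot":[0,0,0]},{"gripper":0.8,"offset":[0.205,0.188,-0.12],"rot":[0,0,0]},{"gripper":0.8,"offset":[0.219,0.2,-0.12],"rot":[0,0,0]},{"gripper":0.8,"offset":[0.219,0.2,-0.12],"rot":[0,0,0]},{"gripper":0.8,"offset":[0.219,0.2,-0.1],"rot":[0,0,0]},{"gripper":0.8,"offset":[0.219,0.2,-0.075],"rot":[0,0,0]},{"gripper":0.8,"offset":[0.219,0.2,-0.055],"rot":[0,0,0]},{"gripper":0.8,"offset":[0.219,0.2,-0.04],"rot":[0,0,0]},{"gripper":0.8,"offset":[0.219,0.2,-0.03],"rot":[0,0,0]},{"gripper":0.8,"offset":[0.219,0.2,-0.022],"rot":[0,0,0]},{"gripper":0.8,"offset":[0.219,0.2,-0.0185],"rot":[0,0,0]},{"gripper":0.8,"offset":[0.219,0.2,-0.0185],"rot":[0,0,0]}])

```text
time: 13.4
position: [0.6054, 0.08, 0.0394]
orientation: [2.221, 2.221, 0.001]
ft_force: [-0.8, -0.7, -0.3]
opening: 0.277
grip_force: 12.0
```

Emit:
arm_command(targets=[{"gripper":-0.3,"offset":[0,0,0],"rot":[0,0,0]},{"gripper":-0.3,"offset":[0,0,0],"rot":[0,0,0]},{"gripper":-0.3,"offset":[0,0,0],"rot":[0,0,0]},{"gripper":-0.3,"offset":[0,0,0],"rot":[0,0,0]},{"gripper":-0.3,"offset":[0,0,-0.02],"rot":[0,0,0]},{"gripper":-0.3,"offset":[0,0,-0.06],"rot":[0,0,0]},{"gripper":-0.3,"offset":[0,0,-0.1],"rot":[0,0,0]},{"gripper":-0.3,"offset":[0,0,-0.15],"rot":[0,0,0]},{"gripper":-0.3,"offset":[0.097,-0.177,-0.16],"rot":[0,0,0]},{"gripper":-0.3,"offset":[0.097,-0.177,-0.16],"rot":[0,0,0]},{"gripper":-0.3,"offset":[0.097,-0.177,-0.16],"rot":[0,0,0]},{"gripper":-0.3,"offset":[0.097,-0.177,-0.16],"rot":[0,0,0]},{"gripper":-0.3,"offset":[0.097,-0.177,-0.16],"rot":[0,0,0]},{"gripper":-0.3,"offset":[0.097,-0.177,-0.16],"rot":[0,0,0]},{"gripper":-0.3,"offset":[0.097,-0.177,-0.16],"rot":[0,0,0]}])

```text
time: 14.9
position: [0.4288, 0.1764, 0.1992]
orientation: [2.222, 2.22, 0.001]
ft_force: [0.8, -0.5, 1.0]
opening: 0.649
grip_force: 0.0
```

```bash
python3 - <<'E'
from h import *
o=get_obs();print(o["time"],o["position"])
im=cams.camera("wrist");a=cams.camera("side")
cv2.imwrite("pics/c4.png",np.vstack([cv2.resize(a[130:300,150:400,::-1],(420,286)),cv2.resize(im[:,:,::-1],(420,314))]))
E
```

```text
14.9 [0.42878656 0.17640006 0.19923498]
```

View pics/c4.png

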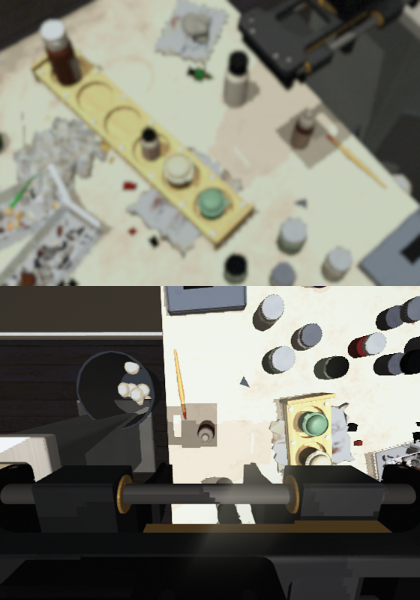

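Pale dropper stands upright in its hole. The brown dropper at (205,432) lies under the gripper, so I descend on it.

Emit:
arm_command(force=12, targets=[{"gripper":-0.3,"offset":[0,0,0.04],"rot":[0,0,0]},{"gripper":-0.3,"offset":[0,0,0.075],"rot":[0,0,0]},{"gripper":-0.3,"offset":[0,0,0.1],"rot":[0,0,0]},{"gripper":-0.3,"offset":[0,0,0.12],"rot":[0,0,0]},{"gripper":-0.3,"offset":[0,0,0.14],"rot":[0,0,0]},{"gripper":-0.3,"offset":[0,0,0.16],"rot":[0,0,0]},{"gripper":-0.3,"offset":[0,0,0.17],"rot":[0,0,0]},{"gripper":-0.3,"offset":[0,0,0.176],"rot":[0,0,0]},{"gripper":-0.3,"offset":[0,0,0.176],"rot":[0,0,0]},{"gripper":0.8,"offset":[0,0,0.176],"rot":[0,0,0]},{"gripper":0.8,"offset":[0,0,0.176],"rot":[0,0,0]},{"gripper":0.8,"offset":[0,0,0.176],"rot":[0,0,0]},{"gripper":0.8,"offset":[0,0,0.176],"rot":[0,0,0]},{"gripper":0.8,"offset":[0,0,0.176],"rot":[0,0,0]},{"gripper":0.8,"offset":[0,0,0.176],"rot":[0,0,0]}])

```text
time: 16.5
position: [0.4282, 0.1771, 0.0233]
orientation: [2.221, 2.221, 0.001]
ft_force: [0.5, 0.3, 1.9]
opening: 0.284
grip_force: 12.0
```

Emit:
arm_command(targets=[{"gripper":0.8,"offset":[0,0,-0.02],"rot":[0,0,0]},{"gripper":0.8,"offset":[0,0,-0.055],"rot":[0,0,0]},{"gripper":0.8,"offset":[0,0,-0.09],"rot":[0,0,0]},{"gripper":0.8,"offset":[-0.008,0.01,-0.12],"rot":[0,0,0]},{"gripper":0.8,"offset":[-0.03,0.037,-0.125],"rot":[0,0,0]},{"gripper":0.8,"offset":[-0.058,0.07,-0.125],"rot":[0,0,0]},{"gripper":0.8,"offset":[-0.086,0.104,-0.125],"rot":[0,0,0]},{"gripper":0.8,"offset":[-0.114,0.138,-0.125],"rot":[0,0,0]},{"gripper":0.8,"offset":[-0.14,0.168,-0.125],"rot":[0,0,0]},{"gripper":0.8,"offset":[-0.1535,0.186,-0.12],"rot":[0,0,0]},{"gripper":0.8,"offset":[-0.1535,0.186,-0.12],"rot":[0,0,0]},{"gripper":0.8,"offset":[-0.1535,0.186,-0.1],"rot":[0,0,0]},{"gripper":0.8,"offset":[-0.1535,0.186,-0.075],"rot":[0,0,0]},{"gripper":0.8,"offset":[-0.1535,0.186,-0.055],"rot":[0,0,0]},{"gripper":0.8,"offset":[-0.1535,0.186,-0.04],"rot":[0,0,0]},{"gripper":0.8,"offset":[-0.1535,0.186,-0.03],"rot":[0,0,0]},{"gripper":0.8,"offset":[-0.1535,0.186,-0.022],"rot":[0,0,0]},{"gripper":0.8,"offset":[-0.1535,0.186,-0.0185],"rot":[0,0,0]},{"gripper":0.8,"offset":[-0.1535,0.186,-0.0185],"rot":[0,0,0]}])

```text
time: 18.4
position: [0.6142, 0.0236, 0.0418]
orientation: [2.221, 2.221, 0.001]
ft_force: [-0.7, -0.6, -0.0]
opening: 0.286
grip_force: 12.0
```

Emit:
arm_command(targets=[{"gripper":-0.4,"offset":[0,0,0],"rot":[0,0,0]},{"gripper":-0.4,"offset":[0,0,0],"rot":[0,0,0]},{"gripper":-0.4,"offset":[0,0,0],"rot":[0,0,0]},{"gripper":-0.4,"offset":[0,0,0],"rot":[0,0,0]},{"gripper":-0.4,"offset":[0,0,-0.02],"rot":[0,0,0]},{"gripper":-0.4,"offset":[0,0,-0.06],"rot":[0,0,0]},{"gripper":-0.4,"offset":[0,0,-0.1],"rot":[0,0,0]},{"gripper":-0.4,"offset":[0,0,-0.15],"rot":[0,0,0]},{"gripper":-0.4,"offset":[0.047,-0.157,-0.16],"rot":[0,0,0]},{"gripper":-0.4,"offset":[0.047,-0.157,-0.16],"rot":[0,0,0]},{"gripper":-0.4,"offset":[0.047,-0.157,-0.16],"rot":[0,0,0]},{"gripper":-0.4,"offset":[0.047,-0.157,-0.16],"rot":[0,0,0]},{"gripper":-0.4,"offset":[0.047,-0.157,-0.16],"rot":[0,0,0]},{"gripper":-0.4,"offset":[0.047,-0.157,-0.16],"rot":[0,0,0]}])

```text
time: 19.8
position: [0.4579, 0.0702, 0.202]
orientation: [2.221, 2.22, 0.002]
ft_force: [0.2, -0.0, 0.3]
opening: 0.698
grip_force: 0.0
```

```bash
python3 - <<'E'
from h import *
o=get_obs();print(o["time"],o["position"])
im=cams.camera("wrist");a=cams.camera("side")
cv2.imwrite("pics/c5.png",np.vstack([cv2.resize(a[130:300,150:400,::-1],(420,286)),cv2.resize(im[:,:,::-1],(420,314))]))
E
```

```text
19.8 [0.45787142 0.07015978 0.20196973]
```

View pics/c5.png

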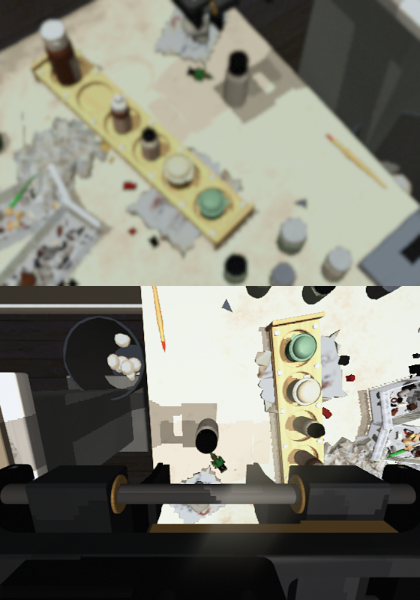

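Brown dropper is upright in its hole, and the white bottle's cap shows at (206,440). I descend on it, gripping high on the body.

Emit:
arm_command(force=20, targets=[{"gripper":-0.4,"offset":[0,0,0.03],"rot":[0,0,0]},{"gripper":-0.4,"offset":[0,0,0.06],"rot":[0,0,0]},{"gripper":-0.4,"offset":[0,0,0.08],"rot":[0,0,0]},{"gripper":-0.4,"offset":[0,0,0.1],"rot":[0,0,0]},{"gripper":-0.4,"offset":[0,0,0.12],"rot":[0,0,0]},{"gripper":-0.4,"offset":[0,0,0.14],"rot":[0,0,0]},{"gripper":-0.4,"offset":[0,0,0.15],"rot":[0,0,0]},{"gripper":-0.4,"offset":[0,0,0.155],"rot":[0,0,0]},{"gripper":-0.4,"offset":[0,0,0.155],"rot":[0,0,0]},{"gripper":0.6,"offset":[0,0,0.155],"rot":[0,0,0]},{"gripper":0.6,"offset":[0,0,0.155],"rot":[0,0,0]},{"gripper":0.6,"offset":[0,0,0.155],"rot":[0,0,0]},{"gripper":0.6,"offset":[0,0,0.155],"rot":[0,0,0]},{"gripper":0.6,"offset":[0,0,0.155],"rot":[0,0,0]},{"gripper":0.6,"offset":[0,0,0.155],"rot":[0,0,0]}])

```text
time: 21.4
position: [0.4573, 0.0705, 0.0469]
orientation: [2.221, 2.221, 0.001]
ft_force: [-0.0, 0.1, 2.6]
opening: 0.358
grip_force: 20.0
```

Emit:
arm_command(targets=[{"gripper":0.6,"offset":[0,0,-0.02],"rot":[0,0,0]},{"gripper":0.6,"offset":[0,0,-0.055],"rot":[0,0,0]},{"gripper":0.6,"offset":[0,0,-0.09],"rot":[0,0,0]},{"gripper":0.6,"offset":[0,0,-0.125],"rot":[0,0,0]},{"gripper":0.6,"offset":[-0.02,0.032,-0.13],"rot":[0,0,0]},{"gripper":0.6,"offset":[-0.042,0.066,-0.13],"rot":[0,0,0]},{"gripper":0.6,"offset":[-0.064,0.1,-0.13],"rot":[0,0,0]},{"gripper":0.6,"offset":[-0.085,0.134,-0.13],"rot":[0,0,0]},{"gripper":0.6,"offset":[-0.103,0.166,-0.13],"rot":[0,0,0]},{"gripper":0.6,"offset":[-0.103,0.166,-0.13],"rot":[0,0,0]},{"gripper":0.6,"offset":[-0.103,0.166,-0.11],"rot":[0,0,0]},{"gripper":0.6,"offset":[-0.103,0.166,-0.085],"rot":[0,0,0]},{"gripper":0.6,"offset":[-0.103,0.166,-0.065],"rot":[0,0,0]},{"gripper":0.6,"offset":[-0.103,0.166,-0.05],"rot":[0,0,0]},{"gripper":0.6,"offset":[-0.103,0.166,-0.04],"rot":[0,0,0]},{"gripper":0.6,"offset":[-0.103,0.166,-0.03],"rot":[0,0,0]},{"gripper":0.6,"offset":[-0.103,0.166,-0.022],"rot":[0,0,0]},{"gripper":0.6,"offset":[-0.103,0.166,-0.0185],"rot":[0,0,0]},{"gripper":0.6,"offset":[-0.103,0.166,-0.0185],"rot":[0,0,0]}])

```text
time: 23.3
position: [0.6234, -0.0325, 0.0654]
orientation: [2.221, 2.221, 0.001]
ft_force: [0.1, 0.4, -0.7]
opening: 0.364
grip_force: 20.0
```

Emit:
arm_command(targets=[{"gripper":-0.4,"offset":[0,0,0],"rot":[0,0,0]},{"gripper":-0.4,"offset":[0,0,0],"rot":[0,0,0]},{"gripper":-0.4,"offset":[0,0,0],"rot":[0,0,0]},{"gripper":-0.4,"offset":[0,0,0],"rot":[0,0,0]},{"gripper":-0.4,"offset":[0,0,-0.02],"rot":[0,0,0]},{"gripper":-0.4,"offset":[0,0,-0.06],"rot":[0,0,0]},{"gripper":-0.4,"offset":[0,0,-0.1],"rot":[0,0,0]},{"gripper":-0.4,"offset":[0,0,-0.14],"rot":[0,0,0]},{"gripper":-0.4,"offset":[0,0,-0.16],"rot":[0,0,0]},{"gripper":-0.4,"offset":[0.03,-0.15,-0.16],"rot":[0,0,0]},{"gripper":-0.4,"offset":[0.03,-0.15,-0.16],"rot":[0,0,0]},{"gripper":-0.4,"offset":[0.03,-0.15,-0.16],"rot":[0,0,0]},{"gripper":-0.4,"offset":[0.03,-0.15,-0.16],"rot":[0,0,0]},{"gripper":-0.4,"offset":[0.03,-0.15,-0.16],"rot":[0,0,0]},{"gripper":-0.4,"offset":[0.03,-0.15,-0.16],"rot":[0,0,0]}])

```text
time: 24.8
position: [0.4741, -0.0027, 0.2256]
orientation: [2.221, 2.22, 0.002]
ft_force: [1.0, -0.1, -0.8]
opening: 0.704
grip_force: 0.0
```

```bash
python3 - <<'E'
from h import *
o=get_obs();print(o["time"],o["position"])
im=cams.camera("scene");a=cams.camera("side")
cv2.imwrite("pics/c6.png",np.vstack([cv2.resize(a[130:300,150:400,::-1],(440,299)),cv2.resize(im[130:300,240:490,::-1],(440,299))]))
X=rackpts(.61,.0516,.1637,[-.1425,-.0855,-.0285,.0285,.0855,.1425])
for n,c in zip(["tall_bottle","white_bottle","brown_dropper","pale_dropper","big_pot","low_pot"],X):
    B=[];pr=[]
    for cam in("scene","side"):
        p=cams.camera_params(cam);e=bb(proj(p,cyl(n,c[0],c[1],.018)))
        t=[r2b(d["rect"]) for d in cams.trace(cam,n)];t=[b for b in t if abs(b-e).max()<15]
        if t:B.append(t[0]);pr.append(p)
    if not B: print(n,"none");continue
    s=least_squares(lambda v:np.concatenate([bb(proj(p,cyl(n,*v,.018)))-b for p,b in zip(pr,B)]),c[:2],loss="soft_l1");print(n,len(B),np.round((s.x-c[:2])*1e3,1),np.round(s.fun,1))
E
```

```text
24.8 [ 0.4740717  -0.00271423  0.22555461]
tall_bottle 2 [0.8 5. ] [-1.6  2.9  1.   2.3 -1.9  1.8  1.7  2.1]
white_bottle 2 [-2.2 -0.7] [-1.2  1.   1.3 -0.2  1.5 -0.1 -1.5  0.9]
brown_dropper 2 [-0.6  3.9] [-2.6 -3.2 -0.7 -0.1 -1.5 -3.3 -1.3 -0.2]
pale_dropper 1 [-0.7  2.6] [-0.5 -3.1  0.6  4.3]
big_pot 2 [-1.7 -3. ] [-0.6 -3.2 -1.7  1.4 -0.4 -0.5 -4.9  0.2]
low_pot 1 [-0.6 -1. ] [-2.8 -2.4  2.3  1.4]
```

View pics/c6.png

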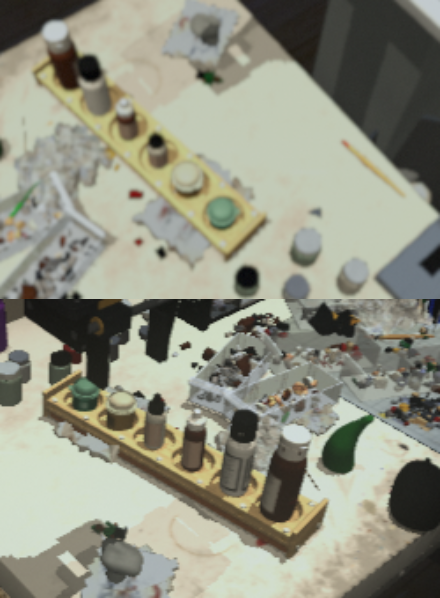

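All six stand upright in descending order, each within about 5 mm of its hole centre. The rock has not moved and the gripper is clear.

```bash
python3 -c "
from workcell import job
print(job.sign_off())"
```

```text
the job is handed in; nothing more can be done
None
```

I put the four paints in the rack's inner holes in order of height and handed the job in. In the last pictures all six stand upright, each measured within about 5 mm of its hole centre, with the rock looking undisturbed. No verdict came back.

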